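# Interleave and stack plaster relief slabs in a sloping cradle

### The arm

A 7-joint arm with a two-finger parallel gripper is mounted at the origin on the work surface. World frame = base frame: x ahead of the robot, y to its left, z up, the work surface at z = 0. Lengths are in mm, angles in rad, forces in N, time in s.
With the tool pointing down it reaches from about 400 to 875 mm from the base axis. Payload 4.4 kg.
Tool frame: the origin (TCP) lies on the centre line of the jaws, within the pads' length; the fingertips stand 14 mm ahead of it and the grasp point (between the pads) lies 5 mm behind it (tips_ahead is the distance from the TCP to the fingertips, in mm); z points along the fingers, y is the line along which they close (so a half turn about z gives the same grasp; the last joint's range is limited). The gripper opens to 85 mm and grips with 20 to 120 N. Pads are 22 mm wide; open, the fingers measure 114 mm over their backs; the gripper's body (76 mm by 85 mm) begins 54 mm behind the grasp point. The pads swing forward as they close: fully open they stand 13 mm farther back than shut.
Start: joints at [-1.328, 0.628, 0.038, 1.517, -0.027, 0.996, -0.02], TCP at [197.521, 619.277, 222.413] pointing down, gripper open.
Joint ranges: [-3.06, 3.06], [-0.37, 2.12], [-1.25, 1.32], [0.18, 2.47], [-1.1, 4.24], [0.23, 1.98], [-2.94, 2.94]. Speed limits (rad/s): [2.57, 2.57, 3.14, 3.14, 3.14, 3.14, 3.14].

### API

Orientations are given as [roll, pitch, yaw] about the fixed x, y, z axes, in that order (R = Rz(yaw) Ry(pitch) Rx(roll)).
In Python, from cell import * gives the robot as it stands.
- The arm moves only by the tool move_arm, never from a script. Its argument "rows" is text: rows parted by semicolons, each of 7 numbers parted by spaces: the shift along the tool's x, y, z scaled (see below), then the turn, a rotation vector about the tool's x, y, z scaled (see below), then the closure, from -1 (fully open) to 1 (shut). A call has 1 to 12 rows; each row is the pose to reach, as a shift and turn from the pose commanded when the call began, along the tool's axes at that moment; what a row does not reach only later rows make up. The controller multiplies each number of a shift by 0.3 m and each number of a turn by pi/2 rad. A row lasts 1/12 s, in which the tool goes at most 41.7 mm and 7.16 degrees, less where a joint would pass 70% of its speed; a pose out of reach is approached as far as the arm can. A call with a number of a shift or a turn outside -1 to 1 is refused whole. A call with a gripper value outside its range is refused whole. The fingers move at their own pace and stop on an object; the grip force is fixed at half the most. Time passes only in rows, so rows that repeat a pose let the fingers close. It gives the time, the measured TCP pose, the force, the opening and the grip force at its end, in the units of the state.
- read_state(): the state, without advancing time (a new reading comes with each control period).
- get_image(name): name is "side" or "top"; returns a dict with "img" (480x640x3 uint8, red, green, blue), "vfov" (degrees; the focal length in pixels is half the picture's height over the tangent of half this angle, whatever the lens; pixels are square), "cx", "cy" (the principal point, pixels), "extrinsics" (4x4, takes a point from camera to world coordinates). Camera axes: x right, y up, looking along -z (the intrinsics and any distortion apply to the point x, -y, -z); pixel columns grow to the right and rows downward; lengths in mm; the calibration is good to about 2 mm. A picture is of the moment at which its call begins. There is no depth.
- finish_job(): hands the job in; it is judged then, once.
The state is a dict: "clock": time; "qpos": joint angles; "qd": joint speeds; "tau": joint torques, N m; "eef_pos": TCP position; "tool_rot": TCP orientation; "force": force on the tool from outside, world axes, zero at the start; "torque": the same for the moment, N m; "width": finger opening in mm; "gripper_force": force on a finger pad.
Only numpy, scipy, OpenCV 4.12 (cv2) and the standard library are available. Lean on these libraries where they do the work, as an engineer would, in place of code of your own. Each camera call takes 0.05 s, during which the arm holds its last target. There are 200 camera calls.

### The job

Stack the second plaster relief slab on the one already lying in the sloping cradle, with the cork separator sheet between them. First lay the cork sheet on the lower slab, its lower end against the blue adjustable stop, and let go of it; then lay the upper slab on the sheet, push it gently home against the stop, feeling for the contact, and let go. The plaster chips easily, so set it down softly, and leave the bust, mallet and pot alone.

Things in the scene. Friction and masses are not known exactly. Their poses are not given: they have to be found in the camera images.
- cradle: Fixed wooden stacking cradle: base 220 mm (x) by 69 mm (y), about 190 mm high at its end nearer the robot with the lower slab. Origin at table level below the deck; x points from its low end to its high end, z up.
- deck: The cradle's sloping plywood deck, 69 mm wide, rising at 30 degrees. Origin on its upper surface, 55 mm above the table, at the face of a low foot ledge (20 mm high, 60 wide) against which the lower slab rests. x points up the slope (deck ends at x = 170 mm), y across, z square off the deck. Two lips, 10 mm high, run along its edges, outer faces 69 mm apart.
- bracket (a point): Top of the fixed bracket, at x -40, z 58 mm of the deck (same axes), carrying the blue stop plate on rods: 60 mm wide, 10 thick, 25 to 62 mm off the deck. It is clamped with its face anywhere from x = 0 to 16 mm of the deck, not reported: find it by touch. It stops sheet and upper slab, which thus sit up to 16 mm further up the slope than the lower slab.
- slab_lower: White plaster relief slab, 150 mm (x) by 56 mm (y) by 24 mm (z), about 0.3 kg, with a flat raised rim 10 mm wide round a carved face 5 mm deep. Loose, lying on the deck with one end against the foot ledge. Origin: centre of its underside; z square off its carved face.
- slab_upper: Second white plaster relief slab, same size and form as the lower one, lying flat on the table, carved face up. Origin: centre of its underside; x along its length, z up.
- sheet: Stiff brown cork separator sheet, 150 mm (x) by 66 mm (y) by 6 mm (z), about 60 g, lying level and centred on a dark wooden block. Origin: centre of its underside; x along its length.
- stand: Fixed dark wooden block under the sheet, 120 mm (x) by 46 mm (y) by 45 mm high; the sheet overhangs it by 10 mm on each long side. Origin: centre of its underside.
- bust: Bystander: small white plaster bust, 60 mm across, 104 mm high. Origin: centre of its underside.
- mallet: Bystander: carver's mallet standing on its dark iron head, 64 mm across, 205 mm high. Origin: centre of its underside.
- pot: Bystander: terracotta pot, 80 mm across, 70 mm high. Origin: centre of its underside.

How it is judged (in metres and radians):
On the way, in this order (a step that is already met when the one before it is completed fails the run):
1. The cork sheet lies flat on the lower slab, 0 to 20 mm further up the slope than it, centred across the deck within 6 mm and square to it within 4 degrees, and is let go, for 0.3 s (x of sheet in the frame of deck between 0.071 and 0.096 m and y of sheet in the frame of deck between -0.006 and 0.006 m and z of sheet in the frame of deck between 0.02 and 0.028 m and angle between the x axis of sheet and the x axis of deck, either way round below 0.07 rad and angle between the z axis of sheet and the z axis of deck, either way round below 0.07 rad and x of slab_lower in the frame of deck between 0.07 and 0.08 m and y of slab_lower in the frame of deck between -0.005 and 0.005 m and z of slab_lower in the frame of deck between -0.004 and 0.004 m and angle between the x axis of slab_lower and the x axis of deck, either way round below 0.06 rad and angle between the z axis of slab_lower and the z axis of deck, either way round below 0.06 rad and contact force between the fingers and sheet below 0.05 N and contact force between sheet and slab_lower above 0.05 N), for 0.3 s.
2. The upper slab, lying on the sheet (ends flush with it within 4.5 mm, within 5 mm across and 3.4 degrees), is pushed against the blue stop with more than 4 N, for 0.2 s (x of sheet in the frame of deck between 0.071 and 0.096 m and y of sheet in the frame of deck between -0.006 and 0.006 m and z of sheet in the frame of deck between 0.02 and 0.028 m and angle between the x axis of sheet and the x axis of deck, either way round below 0.07 rad and angle between the z axis of sheet and the z axis of deck, either way round below 0.07 rad and x of slab_upper in the frame of deck between 0.071 and 0.096 m and y of slab_upper in the frame of deck between -0.005 and 0.005 m and z of slab_upper in the frame of deck between 0.026 and 0.034 m and angle between the x axis of slab_upper and the x axis of deck, either way round below 0.06 rad and angle between the z axis of slab_upper and the z axis of deck, either way round below 0.06 rad and distance between slab_upper and sheet below 0.0075 m and contact force between slab_upper and deck above 4 N), for 0.2 s.
At the end, for the whole second after the job is handed in: Bottom to top: lower slab (within 5 mm of the foot ledge), cork sheet, upper slab carved face up, all flat and at rest. Sheet and upper slab flush within 4.5 mm. Off-centre across: slabs under 5 mm, sheet under 6. Square to the deck: slabs within 3.4 degrees, sheet 4. Either end down (x of slab_lower in the frame of deck between 0.07 and 0.08 m and y of slab_lower in the frame of deck between -0.005 and 0.005 m and z of slab_lower in the frame of deck between -0.004 and 0.004 m and angle between the x axis of each of slab_lower, slab_upper and the x axis of deck, either way round below 0.06 rad and angle between the z axis of each of slab_lower, slab_upper and the z axis of deck, either way round below 0.06 rad and x of sheet in the frame of deck between 0.071 and 0.096 m and y of sheet in the frame of deck between -0.006 and 0.006 m and z of sheet in the frame of deck between 0.02 and 0.028 m and angle between the x axis of sheet and the x axis of deck, either way round below 0.07 rad and angle between the z axis of sheet and the z axis of deck, either way round below 0.07 rad and x of slab_upper in the frame of deck between 0.071 and 0.096 m and y of slab_upper in the frame of deck between -0.005 and 0.005 m and z of slab_upper in the frame of deck between 0.026 and 0.034 m and distance between slab_upper and sheet below 0.0075 m and linear speed of each of slab_upper, sheet below 0.01 m/s and contact force between slab_upper and sheet above 0.3 N); the robot touches nothing.
It fails at once if The upper slab bears on the stop or cradle with more than 25 N (contact force between slab_upper and deck above 25 N).
It fails at once if The cork sheet is pushed against the stop or cradle with more than 25 N (contact force between sheet and deck above 25 N).
It fails at once if The upper slab is dropped or pressed on the sheet with more than 60 N (contact force between slab_upper and sheet above 60 N).
It fails at once if The upper slab knocks against the lower slab with more than 15 N (contact force between slab_upper and slab_lower above 15 N).
It fails at once if The bust, the mallet or the pot is moved more than 15 mm (distance of any of bust, mallet, pot from where it was at the start of the episode above 0.015 m).
It also fails if it takes over 72 s, if anything falls off the work surface, if the arm or the gripper's body presses on something with over 40 N, if the wrist force passes 120 N, or if a joint passes its speed limit or range.

## Working session

There is one attempt and no reset: what is moved stays moved. The work goes in short steps, Python scripts to look and compute and a tool call to move; the robot and the scene stay as the last step left them, time stands still between calls to the robot, and variables do not carry over. Pictures are saved under pics/ and viewed, at most 10 in all, crops included, and the job is handed in when it is done.

Besides the shell and the picture viewer there is one more tool, called after "Emit:" as name(argument=value, ...) on one line, values as JSON. move_arm: Moves the arm, as the interface text tells. Its arguments: {"type":"object","properties":{"rows":{"type":"string"}},"required":["rows"]}

```bash
mkdir -p pics; ls
python3 - <<'E'
from cell import *
import cv2,numpy as np
for n in("side","top"):
    d=get_image(n); cv2.imwrite(f"pics/{n}0.png",d["img"][:,:,::-1]); print(n,{k:(np.round(v,3).tolist() if k!='img' else 0) for k,v in d.items()})
print(read_state())
E
```

```text
pics
side {'img': 0, 'vfov': 42.641, 'cx': 331.919, 'cy': 242.147, 'extrinsics': [[0.99, 0.08, -0.118, 477.496], [-0.141, 0.674, -0.726, -770.491], [0.022, 0.735, 0.678, 864.19], [0.0, 0.0, 0.0, 1.0]]}
top {'img': 0, 'vfov': 49.004, 'cx': 314.367, 'cy': 237.184, 'extrinsics': [[-0.001, 0.998, -0.068, 552.913], [-1.0, -0.001, 0.002, 84.283], [0.002, 0.068, 0.998, 1157.917], [0.0, 0.0, 0.0, 1.0]]}
{'clock': 0.1, 'qpos': array([-1.32782477,  0.62922494,  0.03842706,  1.51825597, -0.02701539,
        0.99629509, -0.01999828]), 'qd': array([-0.00057099, -0.00106637,  0.00039186, -0.00274965,  0.00018902,
        0.00022423, -0.00035469]), 'tau': array([ 3.78825134e-03, -5.64531505e+01,  1.23086058e+00, -1.93974102e+01,
        1.13270996e-02,  5.46884519e-03,  3.40890085e-05]), 'eef_pos': array([197.31220241, 618.7365038 , 221.60316965]), 'tool_rot': array([-3.13992629e+00, -8.41717287e-06,  2.83282903e+00]), 'force': array([ 0.10577298, -0.78161219, -0.34781463]), 'torque': array([ 0.02084712,  0.01999993, -0.0489048 ]), 'gripper_force': 0.0, 'width': 85.64402824506763}
```

View pics/side0.png

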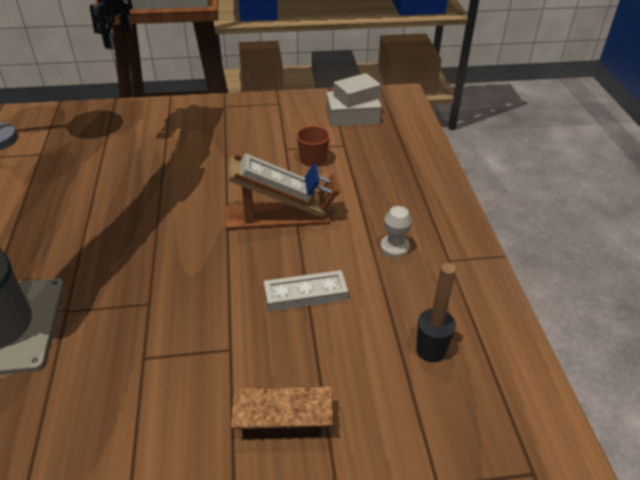

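View pics/top0.png

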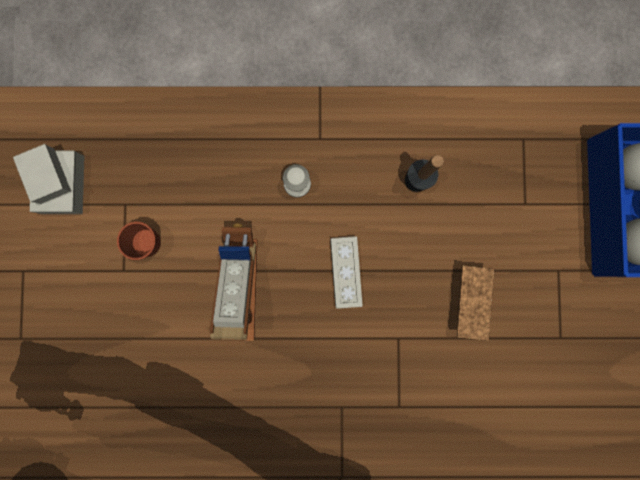

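Side view: cradle at about (285,190), upper slab at (305,290), sheet at (283,408). In the top view they are at (233,290), (346,272) and (475,302). Next I'll take enlarged crops.

Run:
```python
import cv2,numpy as np
t=cv2.imread("pics/top0.png");s=cv2.imread("pics/side0.png")
def crop(im,x,y,w,h,f):
    c=cv2.resize(im[y:y+h,x:x+w],None,fx=f,fy=f,interpolation=cv2.INTER_CUBIC)
    for i in range(0,w,10):
        cv2.line(c,(i*f,0),(i*f,5 if i%50 else 15),(0,255,255),1)
        if i%20==0: cv2.putText(c,str(x+i),(i*f,22),0,.35,(0,255,255),1)
    for i in range(0,h,10):
        cv2.line(c,(0,i*f),(5,i*f),(0,255,255),1)
        if i%20==0:cv2.putText(c,str(y+i),(8,i*f+4),0,.35,(0,255,255),1)
    return c
a=crop(t,200,215,70,130,4);b=crop(t,320,225,55,95,4);c=crop(t,445,250,60,100,4)
o=np.zeros((560,800,3),np.uint8)
x=0
for k in(a,b,c): o[:k.shape[0],x:x+k.shape[1]]=k; x+=k.shape[1]+10
cv2.imwrite("pics/ctop.png",o)
a=crop(s,220,145,130,90,6)
cv2.imwrite("pics/cside.png",a)
a=crop(s,225,265,130,65,4);b=crop(s,225,375,130,65,4)
cv2.imwrite("pics/cside2.png",np.vstack([a,b]))
```

```text
(no output)
```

View pics/ctop.png

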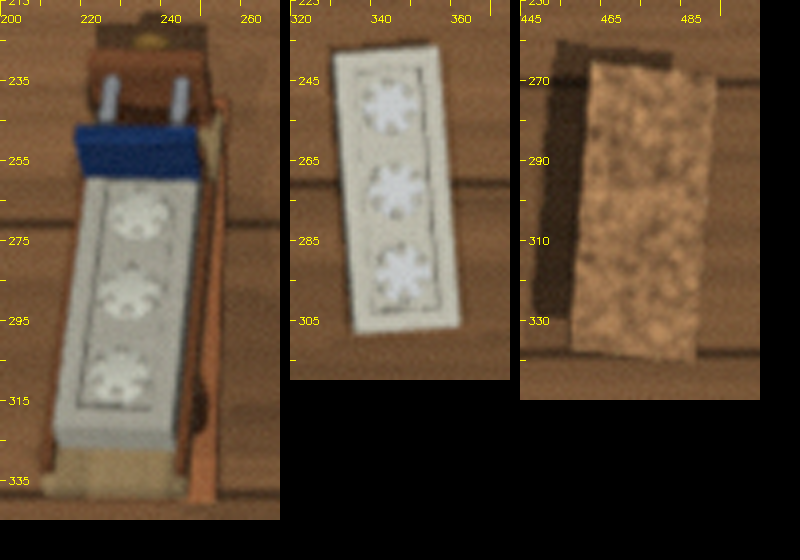

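View pics/cside.png

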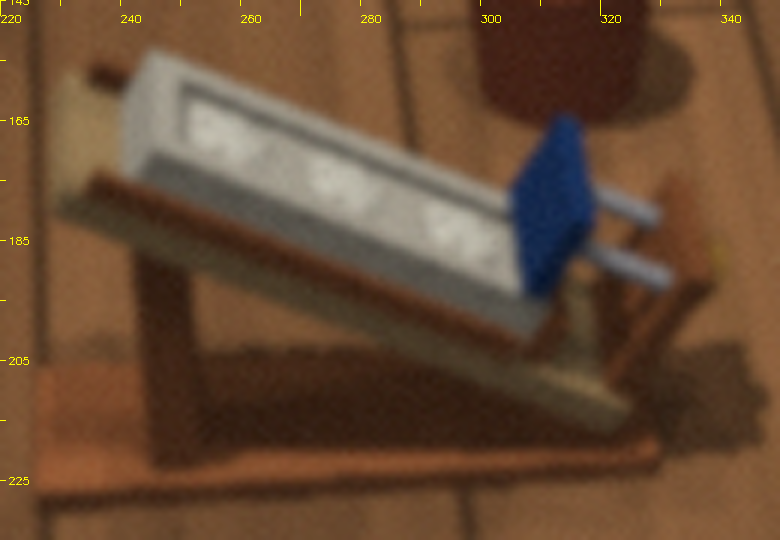

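View pics/cside2.png

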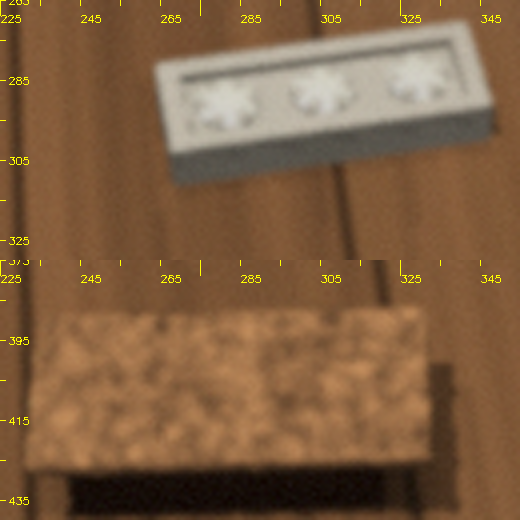

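The top crop gives these top-face corners:
- **Upper slab:** (330.8,238), (357,236), (362.5,306.5), (336,308).
- **Sheet:** (462.5,265.5), (494,268), (489,340), (458,337.5).
- **Lower slab, high end:** (213.5,322), (243.5,323). Its sides meet the stop at (221,260) and (250,260).

The side crops show the same objects, so I'll fit poses from both views.

```bash
cat > h.py <<'E'
import numpy as np
from scipy.optimize import least_squares
from scipy.spatial.transform import Rotation as R
def proj(cam,P):
    p=(np.atleast_2d(P)-cam["extrinsics"][:3,3])@cam["extrinsics"][:3,:3]
    f=240/np.tan(np.radians(cam["vfov"])/2)
    return np.c_[cam["cx"]+f*p[:,0]/-p[:,2], cam["cy"]-f*p[:,1]/-p[:,2]]
def rect(L,W,z): return np.array([[sx*L/2,sy*W/2,z] for sx,sy in((1,1),(1,-1),(-1,-1),(-1,1))],float)
def flat(p,P): return R.from_euler('z',p[2]).apply(P)+[p[0],p[1],0]
# deck->world, p=(x,y,yaw) yaw=heading of upslope
def deckR(yaw): return R.from_euler('z',yaw)*R.from_euler('y',-np.pi/6)
def deck(p,P): return deckR(p[2]).apply(P)+[p[0],p[1],55]
E
cat > fit.py <<'E'
from cell import *
from h import *
cs={n:get_image(n) for n in("top","side")}
def fit(f,obs,x0,name):
    def res(p): return np.concatenate([((proj(cs[n],f(p,np.array(P,float)))-np.array(u))).ravel() for n,P,u in obs(p)])
    for use in (None,"top","side"):
        def r(p): return np.concatenate([((proj(cs[n],f(p,np.array(P,float)))-np.array(u))).ravel() for n,P,u in obs(p) if use in(None,n)])
        s=least_squares(r,x0); print(name,use,s.x.round(3),'res',r(s.x).round(1))
    
T=rect(150,56,24)
fit(flat,lambda p:[("top",T,[(330.75,238),(357,236.25),(362.5,306.5),(336,308.25)]),
 ("side",T[[3,0,1,2]],[(263.75,281),(341.25,270.5),(348.25,291),(268,303)]),
 ("side",rect(150,56,0)[[2,1]],[(268.5,311),(348.25,298.25)])],[530,20,0.],"upper")
S=rect(150,66,51)
fit(flat,lambda p:[("top",S,[(462.5,265.5),(494,268),(489.25,340),(457.75,337.5)]),
 ("side",S[[3,0]],[(235.75,388),(330,386.75)]),("side",S[[1,2]]-[0,0,3],[(332.5,424.5),(232,491-0)] if 0 else [(332.5,424.5),(232,426)])],[480,-200,0.],"sheet")
fit(deck,lambda p:[("top",[(150,-28*-1*-1,24),(150,28,24)],[(213.5,322),(243.5,322.75)]),
 ("top",[(p[3],-28,24),(p[3],28,24)],[(221,260),(249.75,260)]),
 ("side",[(150,28,24),(150,-28,24),(150,28,0)],[(0,0)]*3) if 0 else ("side",[(150,-28,24),(150,28,24),(150,28,0)],[(245.8,153.7),(245,170.5),(240.3,175.3)])],[550,260,3.1,5],"deck")
E
python3 fit.py
```

```text
upper None [5.57278e+02 1.40320e+01 7.60000e-02] res [-0.7 -0.8 -1.1 -1.  -0.8 -1.6 -0.4 -1.3 -0.6  0.4 -0.4 -0.2 -0.5  0.4
 -0.7  0.4 -0.5  1.1 -1.   1.8]
upper top [5.54756e+02 1.24840e+01 7.10000e-02] res [ 0.2  0.3 -0.1  0.2 -0.2 -0.3  0.2 -0.2]
upper side [5.58605e+02 1.55470e+01 7.80000e-02] res [ 0.  -0.1  0.1 -0.8  0.  -0.3  0.1 -0.2  0.2  0.5 -0.5  1.1]
sheet None [ 4.93014e+02 -2.53192e+02 -1.01000e-01] res [-0.8 -1.3 -1.  -0.6 -1.7 -0.8 -1.8 -1.5 -2.   0.8  0.8 -0.1  0.1  1.2
 -1.5  2.3]
sheet top [ 4.90846e+02 -2.55920e+02 -8.70000e-02] res [ 0.  -0.1 -0.1  0.1  0.1  0.1 -0.  -0.2]
sheet side [ 4.94120e+02 -2.51327e+02 -1.10000e-01] res [-1.1 -0.7  1.6 -0.8  0.4  0.4 -0.9  0.7]
deck None [580.578 242.854   3.112  15.133] res [-0.6 -1.7 -1.1 -1.6  0.6 -0.4 -0.7  0.4 -1.5 -0.  -0.5 -0.4 -1.1  3.6]
deck top [577.583 243.09    3.127  11.637] res [ 0.2  0.2 -0.2 -0.2  0.7 -0.2 -0.7  0.2]
deck side [582.93  241.179   3.07    5.   ] res [ 0.3 -1.   0.2 -1.5 -0.5  2.4]
```

The top fits are self-consistent, with residuals of about 0.2 px: sheet (491,-256) yaw -0.087, upper slab (555,12.5) yaw 0.071, deck origin (578,243) yaw 3.127, stop at x of about 12 mm. The side view disagrees by 3–4 mm, so I'll check with the grasp. Now a move-planning helper.

```bash
cat >> h.py <<'E'
def pose():
    from cell import read_state
    s=read_state(); return np.array(s["eef_pos"]),R.from_euler('xyz',s["tool_rot"]),s
def plan(p0,r0,p1,r1,tag=""):
    d=r0.inv().apply(np.array(p1)-p0)/300; w=(r0.inv()*r1).as_rotvec()/(np.pi/2)
    print(tag,"shift",d.round(4),"turn",w.round(4))
def down(yaw): return R.from_euler('xyz',[np.pi,0,yaw])
E
python3 - <<'E'
from h import *
p,r,s=pose()
W=[((400,420,320),down(3.055)),((470,150,320),down(3.055)),((490,-120,250),down(3.055)),((491,-255.5,150),down(3.055))]
for q,o in W: plan(p,r,q,o,q); p,r=np.array(q),o
E
```

```text
(400, 420, 320) shift [-0.8449 -0.4268 -0.3267] turn [-7.000e-04 -1.000e-04 -1.415e-01]
(470, 150, 320) shift [-0.3103 -0.8764 -0.    ] turn [0. 0. 0.]
(490, -120, 250) shift [-0.1443 -0.8909  0.2333] turn [0. 0. 0.]
(491, -255.5, 150) shift [-0.0424 -0.4497  0.3333] turn [0. 0. 0.]
```

Emit:
move_arm(rows="-0.845 -0.427 -0.327 0 0 -0.1415 -1;-0.845 -0.427 -0.327 0 0 -0.1415 -1;-0.845 -0.427 -0.327 0 0 -0.1415 -1;-0.845 -0.427 -0.327 0 0 -0.1415 -1;-0.845 -0.427 -0.327 0 0 -0.1415 -1;-0.845 -0.427 -0.327 0 0 -0.1415 -1;-0.845 -0.427 -0.327 0 0 -0.1415 -1;-0.845 -0.427 -0.327 0 0 -0.1415 -1;-0.845 -0.427 -0.327 0 0 -0.1415 -1;-0.845 -0.427 -0.327 0 0 -0.1415 -1")

```text
clock: 1.03
eef_pos: [400.0, 420.2, 320.5]
tool_rot: [3.141, -0.001, 3.054]
force: [-0.5, 0.7, -0.7]
width: 85.7
gripper_force: 0.0
```

Emit:
move_arm(rows="-0.31 -0.876 0 0 0 0 -1;-0.31 -0.876 0 0 0 0 -1;-0.31 -0.876 0 0 0 0 -1;-0.31 -0.876 0 0 0 0 -1;-0.31 -0.876 0 0 0 0 -1;-0.31 -0.876 0 0 0 0 -1;-0.31 -0.876 0 0 0 0 -1;-0.31 -0.876 0 0 0 0 -1;-0.31 -0.876 0 0 0 0 -1")

```text
clock: 1.78
eef_pos: [469.5, 150.7, 319.9]
tool_rot: [3.141, -0.001, 3.054]
force: [0.3, 0.8, -0.5]
width: 85.3
gripper_force: 0.0
```

Emit:
move_arm(rows="-0.144 -0.891 0.233 0 0 0 -1;-0.144 -0.891 0.233 0 0 0 -1;-0.144 -0.891 0.233 0 0 0 -1;-0.144 -0.891 0.233 0 0 0 -1;-0.144 -0.891 0.233 0 0 0 -1;-0.144 -0.891 0.233 0 0 0 -1;-0.144 -0.891 0.233 0 0 0 -1;-0.144 -0.891 0.233 0 0 0 -1;-0.144 -0.891 0.233 0 0 0 -1")

```text
clock: 2.53
eef_pos: [490.2, -118.2, 249.5]
tool_rot: [3.14, -0.002, 3.056]
force: [0.1, 0.6, -0.4]
width: 85.2
gripper_force: 0.0
```

Emit:
move_arm(rows="-0.0424 -0.45 0.333 0 0 0 -1;-0.0424 -0.45 0.333 0 0 0 -1;-0.0424 -0.45 0.333 0 0 0 -1;-0.0424 -0.45 0.333 0 0 0 -1;-0.0424 -0.45 0.333 0 0 0 -1;-0.0424 -0.45 0.333 0 0 0 -1;-0.0424 -0.45 0.333 0 0 0 -1;-0.0424 -0.45 0.333 0 0 0 -1")

```text
clock: 3.2
eef_pos: [492.8, -251.9, 151.4]
tool_rot: [3.14, 0.002, 3.06]
force: [0.6, 0.3, 0.2]
width: 85.7
gripper_force: 0.0
```

Run:
```python
from h import *
p,r,s=pose();print(p,s["tool_rot"])
plan(p,r,(491.5,-254.5,51),down(3.05))
```

```text
[ 492.77840655 -251.89039381  151.43187427] [3.13994220e+00 1.55167963e-03 3.05992803e+00]
 shift [ 0.0041 -0.0096  0.3348] turn [0.0011 0.001  0.0063]
```

Emit:
move_arm(rows="0 0 0.1 0 0 0.003 -1;0 0 0.2 0 0 0.003 -1;0 0 0.25 0 0 0.003 -1;0 0 0.28 0 0 0.003 -1;0 0 0.3 0 0 0.003 -1;0 0 0.31 0 0 0.003 -1;0 0 0.32 0 0 0.003 -1;0 0 0.33 0 0 0.003 -1;0 0 0.33 0 0 0.003 -1;0 0 0.33 0 0 0.003 -1")

```text
clock: 4.03
eef_pos: [491.3, -255.4, 52.2]
tool_rot: [-3.141, 0.001, 3.05]
force: [0.4, 0.4, -0.3]
width: 85.6
gripper_force: 0.0
```

Run:
```python
from h import *
from cell import *
import cv2
p,r,s=pose();print(p,s["tool_rot"],s["force"])
plan(p,r,(491.5,-254.5,51),down(3.05))
a=get_image("top")["img"][220:370,420:540,::-1];b=get_image("side")["img"][330:460,190:370,::-1]
a=cv2.resize(a,(400,500),interpolation=2);b=cv2.resize(b,(400,289),interpolation=2)
o=np.zeros((500,800,3),np.uint8);o[:,:400]=a;o[:289,400:]=b;cv2.imwrite("pics/g1.png",o)
```

```text
[ 491.25805028 -255.44706763   52.16836175] [-3.14136673e+00  7.66535303e-04  3.05019196e+00] [ 0.40169497  0.35424652 -0.27901764]
 shift [-0.0005  0.0032  0.0039] turn [-0.0001  0.0005  0.0001]
```

View pics/g1.png

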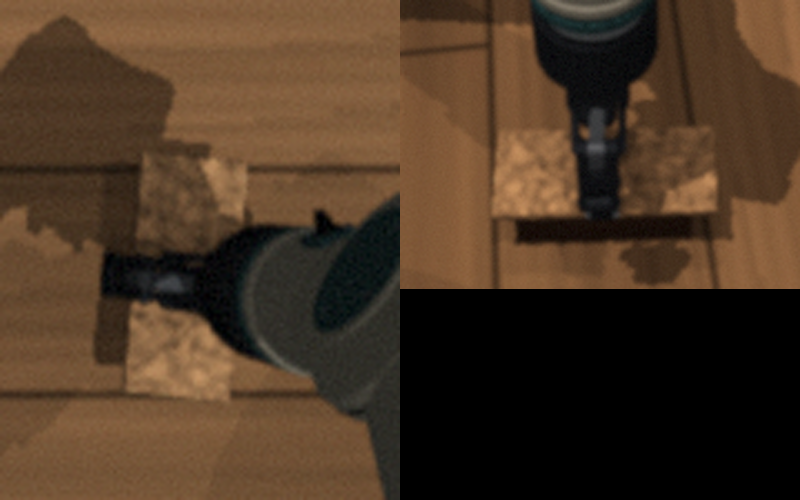

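Picture: in the top crop the finger (row 276) sits at the sheet's middle (rows 155–398). In the side crop it is within about 5 mm of the middle. Closing now.

Emit:
move_arm(rows="0 0 0.003 0 0 0 0;0 0 0.003 0 0 0 1;0 0 0.003 0 0 0 1;0 0 0.003 0 0 0 1;0 0 0.003 0 0 0 1;0 0 0.003 0 0 0 1;0 0 0.003 0 0 0 1;0 0 0.003 0 0 0 1;0 0 0.003 0 0 0 1;0 0 0.003 0 0 0 1")

```text
clock: 4.97
eef_pos: [491.0, -255.3, 50.8]
tool_rot: [3.142, -0.0, 3.05]
force: [-0.1, 0.5, 0.3]
width: -0.1
gripper_force: 0.0
```

Emit:
move_arm(rows="0 0 -0.1 0 0 0 1;0 0 -0.2 0 0 0 1;0 0 -0.3 0 0 0 1;0 0 -0.4 0 0 0 1;0 0 -0.5 0 0 0 1;0 0 -0.6 0 0 0 1;0 0 -0.65 0 0 0 1;0 0 -0.65 0 0 0 1;0 0 -0.65 0 0 0 1")

```text
clock: 5.72
eef_pos: [491.2, -255.4, 246.5]
tool_rot: [-3.141, 0.002, 3.05]
force: [0.3, -0.5, -0.1]
width: -0.3
gripper_force: 0.0
```

```bash
cat > plan2.py <<'E'
from h import *
D=np.array([578,243.5,3.127])   # deck
T=deckR(D[2])*R.from_euler('x',np.pi)
def dk(x,y,z): return deck(D,np.array([x,y,z],float))
E
python3 - <<'E'
from plan2 import *
p,r,s=pose();print(p,s["tool_rot"],s["width"],s["qpos"].round(2))
W=[((500,-50,300),down(3.127)),((560,220,330),down(3.127)),(dk(95,0,150),T),(dk(95,0,60),T)]
for q,o in W: plan(p,r,q,o,np.round(q)); p,r=np.array(q),o
E
```

```text
[ 491.24171662 -255.3537955   246.45936721] [-3.14118325e+00  1.68052520e-03  3.05040855e+00] -0.3186526079582607 [ 0.31  0.47  0.17  1.77 -0.1   0.92  2.01]
[500 -50 300] shift [ 0.033   0.6843 -0.1788] turn [-0.0003  0.0011 -0.0488]
[560 220 330] shift [-0.1868  0.9028 -0.1   ] turn [0. 0. 0.]
[571. 244. 232.] shift [-0.0346  0.0792  0.3253] turn [0.     0.3333 0.    ]
[526. 244. 154.] shift [-0.  -0.   0.3] turn [0. 0. 0.]
```

The gripper closed on nothing. Checking the sheet.

Run:
```python
from h import *
from cell import *
import cv2
a=get_image("top")["img"][220:370,420:540,::-1];b=get_image("side")["img"][330:460,190:370,::-1]
a=cv2.resize(a,(400,500),interpolation=2);b=cv2.resize(b,(400,289),interpolation=2)
o=np.zeros((500,800,3),np.uint8);o[:,:400]=a;o[:289,400:]=b;cv2.imwrite("pics/g2.png",o)
```

```text
(no output)
```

View pics/g2.png

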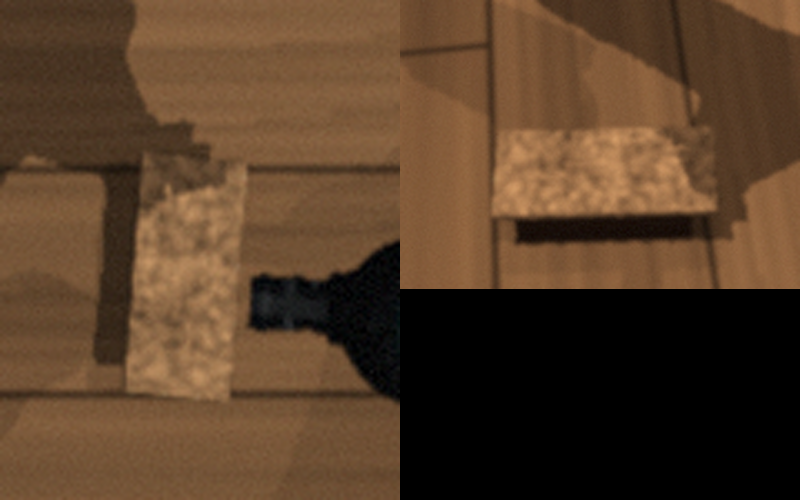

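The sheet hasn't moved: the fingers closed above it, because the pads stand farther back when open. Going about 10 mm lower.

Emit:
move_arm(rows="0 0 0.1 0 0 0 -1;0 0 0.2 0 0 0 -1;0 0 0.3 0 0 0 -1;0 0 0.4 0 0 0 -1;0 0 0.5 0 0 0 -1;0 0 0.5 0 0 0 -1;0 0 0.5 0 0 0 -1;0 0 0.5 0 0 0 -1;0 0 0.5 0 0 0 -1")

```text
clock: 6.57
eef_pos: [492.0, -255.9, 97.3]
tool_rot: [-3.141, 0.003, 3.05]
force: [-0.2, 0.4, 0.2]
width: 85.6
gripper_force: 0.0
```

Emit:
move_arm(rows="0 0 0.08 0 0 0 -1;0 0 0.15 0 0 0 -1;0 0 0.17 0 0 0 -1;0 0 0.185 0 0 0 -1;0 0 0.185 0 0 0 -1;0 0 0.185 0 0 0 1;0 0 0.185 0 0 0 1;0 0 0.185 0 0 0 1;0 0 0.185 0 0 0 1;0 0 0.185 0 0 0 1;0 0 0.185 0 0 0 1;0 0 0.185 0 0 0 1")

```text
clock: 7.57
eef_pos: [492.8, -255.7, 42.2]
tool_rot: [-3.141, 0.004, 3.051]
force: [-0.2, 0.9, 10.7]
width: 0.7
gripper_force: 5.5
```

Run:
```python
from h import *
from cell import *
import cv2
s=read_state();print(s["width"],s["force"],s["gripper_force"],s["eef_pos"])
a=get_image("top")["img"][220:370,420:540,::-1];b=get_image("side")["img"][330:460,190:370,::-1]
a=cv2.resize(a,(400,500),interpolation=2);b=cv2.resize(b,(400,289),interpolation=2)
o=np.zeros((500,800,3),np.uint8);o[:,:400]=a;o[:289,400:]=b;cv2.imwrite("pics/g3.png",o)
```

```text
0.7352924421152546 [-0.18374414  0.85453456 10.7195757 ] 5.517477042158134 [ 492.76983163 -255.74070918   42.22751542]
```

View pics/g3.png

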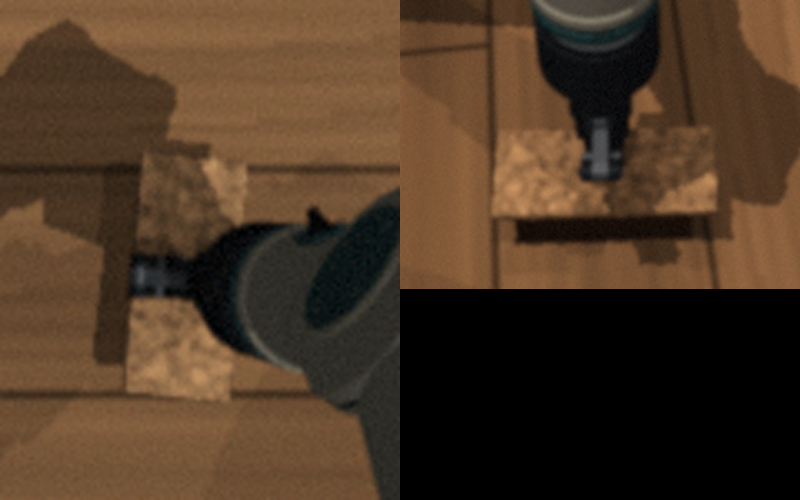

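The shut fingers are standing on top of the sheet, with their tips at side pixel (280,411). The stated tip offset doesn't match that, so I'll work out the real tip height from the pictures.

Run:
```python
from h import *
from cell import *
c=get_image("side");t=get_image("top")
for y,zs in((-312,(20,35,50,65)),(-300,(20,35,50,65)),(-266,(20,35,50,65)),(-256,(20,35,50,65))):
    for z in zs: print(y,z,proj(c,[492,y,z]).round(1),proj(t,[492,y,z]).round(1))
s=read_state();print(s["qpos"],s["tau"])
```

```text
-312 20 [[285.4 452.6]] [[497.5 301.2]]
-312 35 [[285.1 447.5]] [[500.  301.6]]
-312 50 [[284.8 442.2]] [[502.5 302. ]]
-312 65 [[284.4 436.8]] [[505.1 302.4]]
-300 20 [[284.7 445.2]] [[491.9 301.2]]
-300 35 [[284.4 440. ]] [[494.3 301.6]]
-300 50 [[284.1 434.7]] [[496.8 302. ]]
-300 65 [[283.7 429.2]] [[499.3 302.4]]
-266 20 [[282.8 424.9]] [[476.1 301.2]]
-266 35 [[282.5 419.6]] [[478.3 301.6]]
-266 50 [[282.1 414.2]] [[480.5 302. ]]
-266 65 [[281.8 408.7]] [[482.8 302.4]]
-256 20 [[282.2 419.1]] [[471.5 301.2]]
-256 35 [[281.9 413.8]] [[473.6 301.6]]
-256 50 [[281.6 408.4]] [[475.8 302. ]]
-256 65 [[281.2 402.8]] [[478.  302.4]]
[ 0.36218516  0.75901148  0.10275189  1.92774304 -0.1610037   0.45853747
  2.06091594] [ 4.33903942e-01 -4.72563243e+01  2.41738290e+00 -8.61675382e+00
  1.14172690e-01 -2.22576242e-01  3.37577603e-04]
```

Tips stand about 9 mm behind the reported TCP when shut, and about 19 mm behind when open. Both the pictures and the touch agree on this, so I'll use the measured offset. Raise, open, then go down to a reported z of about 20.

Emit:
move_arm(rows="0 0 -0.1 0 0 0 1;0 0 -0.15 0 0 0 -1;0 0 -0.15 0 0 0 -1;0 0 -0.15 0 0 0 -1;0 0 -0.15 0 0 0 -1;0 0 -0.15 0 0 0 -1;0 0 -0.15 0 0 0 -1;0 0 -0.15 0 0 0 -1")

```text
clock: 8.43
eef_pos: [490.5, -255.0, 84.5]
tool_rot: [3.141, -0.001, 3.05]
force: [0.2, 0.6, 0.0]
width: 83.3
gripper_force: 0.0
```

Emit:
move_arm(rows="-0.003 0 0.05 0 0 0 -1;-0.003 0 0.1 0 0 0 -1;-0.003 0 0.14 0 0 0 -1;-0.003 0 0.17 0 0 0 -1;-0.003 0 0.19 0 0 0 -1;-0.003 0 0.21 0 0 0 -1;-0.003 0 0.22 0 0 0 -1;-0.003 0 0.22 0 0 0 -1")

```text
clock: 9.1
eef_pos: [491.6, -255.3, 18.8]
tool_rot: [3.141, -0.001, 3.05]
force: [0.3, 0.5, 0.8]
width: 85.8
gripper_force: 0.0
```

No contact on the way down. Closing.

Emit:
move_arm(rows="0 0 0 0 0 0 1;0 0 0 0 0 0 1;0 0 0 0 0 0 1;0 0 0 0 0 0 1;0 0 0 0 0 0 1;0 0 0 0 0 0 1;0 0 0 0 0 0 1;0 0 0 0 0 0 1")

```text
clock: 9.77
eef_pos: [492.2, -255.6, 20.3]
tool_rot: [-3.141, 0.001, 3.05]
force: [-0.7, -0.2, 5.9]
width: 64.3
gripper_force: 66.2
```

Gripped: width 64 mm, pad force 66 N. The sheet centre is at y -255.5, which confirms the top camera (-255.9). Lift and carry.

```bash
sed -i 's/578,243.5/578,243.3/' plan2.py
python3 - <<'E'
from plan2 import *
p,r,s=pose();print(p)
W=[((491,-255.5,220),down(3.05)),((500,0,300),down(3.127)),((560,230,330),down(3.127)),(dk(105,0,100),T),(dk(105,0,20),T)]
for q,o in W: plan(p,r,q,o,np.round(q)); p,r=np.array(q),o
E
```

```text
[ 492.21957108 -255.55003038   20.27724484]
[ 491. -256.  220.] shift [ 3.300e-03 -4.000e-04 -6.657e-01] turn [-0.0002  0.0007  0.0001]
[500   0 300] shift [ 0.048   0.8508 -0.2667] turn [ 0.     0.    -0.049]
[560 230 330] shift [-0.1888  0.7695 -0.1   ] turn [0. 0. 0.]
[537. 244. 194.] shift [0.0771 0.0452 0.453 ] turn [0.     0.3333 0.    ]
[497. 244. 125.] shift [-0.     -0.      0.2667] turn [0. 0. 0.]
```

Emit:
move_arm(rows="0 0 -0.05 0 0 0 1;0 0 -0.12 0 0 0 1;0 0 -0.22 0 0 0 1;0 0 -0.33 0 0 0 1;0 0 -0.44 0 0 0 1;0 0 -0.55 0 0 0 1;0 0 -0.66 0 0 0 1;0 0 -0.66 0 0 0 1")

```text
clock: 10.43
eef_pos: [495.5, -257.5, 223.9]
tool_rot: [-3.137, 0.012, 3.05]
force: [0.8, -1.8, -0.2]
width: 64.1
gripper_force: 66.5
```

Emit:
move_arm(rows="0.01 0.1 -0.03 0 0 -0.049 1;0.02 0.2 -0.06 0 0 -0.049 1;0.03 0.33 -0.1 0 0 -0.049 1;0.04 0.45 -0.14 0 0 -0.049 1;0.048 0.57 -0.18 0 0 -0.049 1;0.048 0.7 -0.22 0 0 -0.049 1;0.048 0.8 -0.267 0 0 -0.049 1;0.048 0.851 -0.267 0 0 -0.049 1;0.048 0.851 -0.267 0 0 -0.049 1")

```text
clock: 11.18
eef_pos: [501.3, 5.4, 297.9]
tool_rot: [3.139, 0.002, 3.135]
force: [-0.7, -0.3, -1.2]
width: 64.1
gripper_force: 66.5
```

Emit:
move_arm(rows="-0.02 0.08 -0.02 0 0 0 1;-0.05 0.2 -0.03 0 0 0 1;-0.08 0.32 -0.06 0 0 0 1;-0.1 0.44 -0.1 0 0 0 1;-0.13 0.56 -0.1 0 0 0 1;-0.17 0.67 -0.1 0 0 0 1;-0.189 0.74 -0.1 0 0 0 1;-0.189 0.77 -0.1 0 0 0 1;-0.189 0.77 -0.1 0 0 0 1")

```text
clock: 11.93
eef_pos: [560.2, 231.8, 326.1]
tool_rot: [-3.141, -0.002, 3.13]
force: [-0.0, -0.8, -0.3]
width: 64.4
gripper_force: 66.5
```

Run:
```python
from plan2 import *
p,r,s=pose();print(p,s["tool_rot"])
W=[((560,240,330),T),(dk(108,0,100),T)]
for q,o in W: plan(p,r,q,o,np.round(q)); p,r=np.array(q),o
```

```text
[560.22132498 231.75204899 326.14124358] [-3.14140522e+00 -1.90414978e-03  3.12994029e+00]
[560 240 330] shift [ 0.0011  0.0275 -0.0129] turn [-0.0006  0.3321  0.0018]
[534. 244. 196.] shift [-0.1502  0.0119  0.4306] turn [0. 0. 0.]
```

Emit:
move_arm(rows="0 0.027 -0.01 0 0.04 0 1;0 0.027 -0.01 0 0.1 0 1;0 0.027 -0.01 0 0.18 0 1;0 0.027 -0.01 0 0.26 0.001 1;0 0.027 -0.01 0 0.333 0.001 1;0 0.027 -0.01 0 0.333 0.001 1;0 0.027 -0.01 0 0.333 0.001 1;0 0.027 -0.01 0 0.333 0.001 1")

```text
clock: 12.6
eef_pos: [560.9, 237.0, 330.9]
tool_rot: [-3.141, -0.522, 3.123]
force: [-0.1, 0.2, 0.6]
width: 64.3
gripper_force: 66.5
```

Run:
```python
from plan2 import *
p,r,s=pose();print(p,s["tool_rot"],s["qpos"].round(2))
W=[(dk(108,0,60),T)]
for q,o in W: plan(p,r,q,o,np.round(q)); p,r=np.array(q),o
```

```text
[560.91460763 236.96032179 330.86839971] [-3.1405707  -0.52150711  3.12340606] [-0.35  0.8   0.02  0.99 -0.19  1.84  1.22]
[514. 244. 161.] shift [-0.1476  0.022   0.5684] turn [ 0.0005  0.0013 -0.002 ]
```

Emit:
move_arm(rows="-0.02 0.004 0.06 0 0.001 -0.001 1;-0.05 0.008 0.16 0 0.001 -0.001 1;-0.08 0.012 0.28 0 0.001 -0.002 1;-0.1 0.016 0.38 0 0.001 -0.002 1;-0.12 0.02 0.46 0 0.001 -0.002 1;-0.148 0.022 0.52 0 0.001 -0.002 1;-0.148 0.022 0.55 0 0.001 -0.002 1;-0.148 0.022 0.57 0 0.001 -0.002 1;-0.148 0.022 0.57 0 0.001 -0.002 1")

```text
clock: 13.35
eef_pos: [513.5, 245.9, 161.8]
tool_rot: [3.139, -0.523, 3.13]
force: [0.4, 0.2, -0.2]
width: 64.1
gripper_force: 66.5
```

Run:
```python
from plan2 import *
from cell import *
import cv2
p,r,s=pose();print(p,s["tool_rot"],s["qpos"].round(2),s["force"])
print("deck coords",deckR(D[2]).inv().apply(p-[D[0],D[1],55]))
plan(p,r,dk(108,0,20),T)
t=get_image("top");b=get_image("side")
for n,c in(("top",t),("side",b)): print(n,proj(c,[dk(x,y,84) for x in(33,183) for y in(33,-33)]).round(1).tolist())
a=t["img"][210:350,180:290,::-1];b=b["img"][90:230,200:360,::-1]
a=cv2.resize(a,(393,500),interpolation=2);b=cv2.resize(b,(400,350),interpolation=2)
o=np.zeros((500,800,3),np.uint8);o[:,:393]=a;o[:350,400:]=b;cv2.imwrite("pics/g4.png",o)
```

```text
[513.45342642 245.88990822 161.83323639] [ 3.13935466 -0.5228103   3.13039165] [-0.38  0.86  0.01  1.34 -0.2   1.43  1.26] [ 0.38887809  0.24734434 -0.2022516 ]
deck coords [109.34236811  -1.64776011  60.23154991]
 shift [-0.0044 -0.0056  0.1341] turn [0.0003 0.0005 0.0019]
top [[247.8, 253.3], [213.5, 252.8], [240.9, 325.2], [203.5, 324.7]]
side [[310.8, 170.9], [307.5, 151.9], [241.4, 142.3], [240.8, 123.4]]
```

View pics/g4.png

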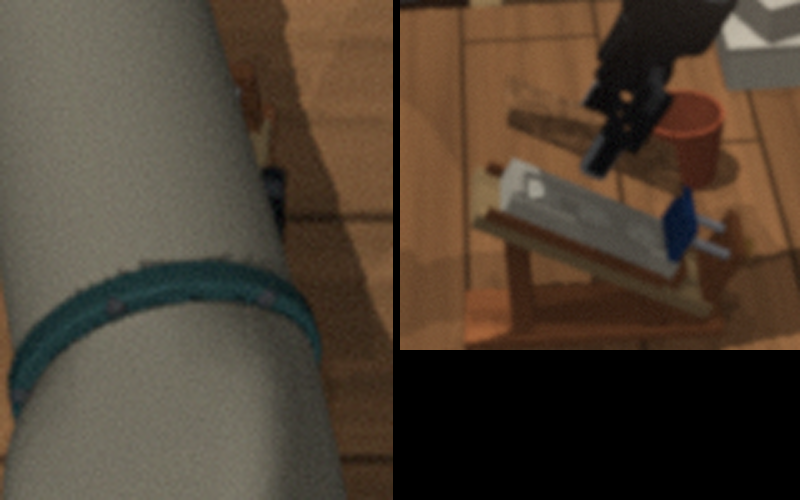

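The sheet isn't in the hand. Looking at the stand region with image code before using my last picture.

Run:
```python
from cell import *
import cv2
s=read_state();print(s)
b=get_image("side")["img"][:,:,::-1];cv2.imwrite("pics/g5.png",b)
```

```text
{'clock': 13.45, 'qpos': array([-0.37864995,  0.8654252 ,  0.00698403,  1.33623643, -0.1976553 ,
        1.43104352,  1.26242216]), 'qd': array([ 3.06142199e-03,  9.15161447e-03,  9.81344850e-04, -1.75404399e-02,
        2.66692850e-04,  1.85382849e-03,  4.55307537e-05]), 'tau': array([-2.21129833e-01, -6.41451073e+01,  2.27976870e-01, -1.60717553e+01,
       -7.28763174e-01,  2.29594119e+00,  1.99641305e-03]), 'eef_pos': array([514.870747  , 245.97799581, 162.14225923]), 'tool_rot': array([ 3.13885855, -0.52110426,  3.12996201]), 'force': array([ 0.13385821, -0.21763272, -1.31714517]), 'torque': array([ 0.04198971, -0.55430589, -0.00410955]), 'gripper_force': 66.47801399230957, 'width': 63.68180947870032}
```

View pics/g5.png

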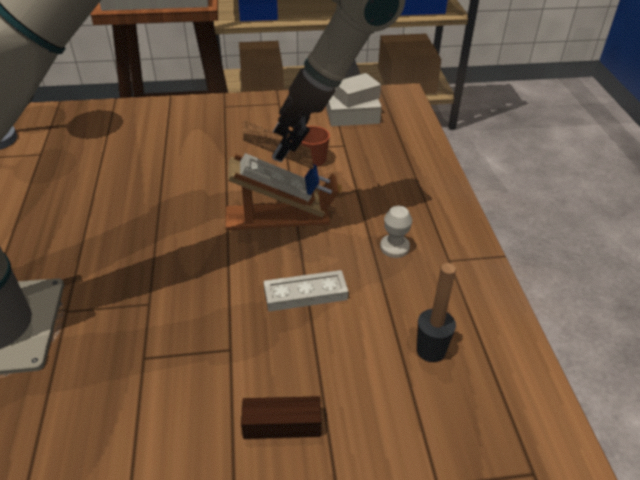

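The stand is empty. The sheet is in the hand: against the table colour it runs from raw (244,122–140) to about (312,165) in the side view, which matches my predicted corners. Lowering to about 8 mm above the slab.

```bash
cat > st.py <<'E'
from plan2 import *
p,r,s=pose(); Ri=deckR(D[2]).inv()
print("deck pos",Ri.apply(p-[D[0],D[1],55]).round(2),"F",Ri.apply(s["force"]).round(2),"rot err",(r*T.inv()).as_rotvec().round(4),"w",round(s["width"],1),"t",s["clock"])
import sys
if len(sys.argv)>3: plan(p,r,dk(*map(float,sys.argv[1:4])),T)
E
python3 st.py 105 0 8
```

```text
deck pos [107.95  -1.72  61.16] F [-1.02 -0.38 -0.37] rot err [ 0.0023 -0.0026  0.0014] w 63.9 t 13.5
 shift [-0.0094 -0.006   0.1772] turn [0.0009 0.0016 0.0015]
```

Emit:
move_arm(rows="-0.009 -0.006 0.04 0 0.001 0.001 1;-0.009 -0.006 0.08 0 0.001 0.001 1;-0.009 -0.006 0.12 0 0.001 0.001 1;-0.009 -0.006 0.15 0 0.001 0.001 1;-0.009 -0.006 0.165 0 0.001 0.001 1;-0.009 -0.006 0.177 0 0.001 0.001 1;-0.009 -0.006 0.177 0 0.001 0.001 1;-0.009 -0.006 0.177 0 0.001 0.001 1")

```text
clock: 14.17
eef_pos: [490.3, 244.4, 113.1]
tool_rot: [3.141, -0.525, 3.127]
force: [0.5, 0.5, 0.0]
width: 64.4
gripper_force: 66.5
```

```bash
python3 st.py 105 0 0
```

```text
deck pos [105.03   0.2    6.47] F [-0.43 -0.48  0.26] rot err [0.0007 0.0017 0.0001] w 64.4 t 14.1667
 shift [-0.0002  0.0006  0.0216] turn [ 0.0004 -0.0011  0.0003]
```

Now I'll feel down in 1–1.5 mm steps.

Emit:
move_arm(rows="0 0 0.005 0 0 0 1;0 0 0.01 0 0 0 1;0 0 0.01 0 0 0 1;0 0 0.01 0 0 0 1")

```text
clock: 14.5
eef_pos: [488.3, 244.3, 110.2]
tool_rot: [3.141, -0.526, 3.127]
force: [-1.1, -0.4, 0.3]
width: 63.9
gripper_force: 66.5
```

Emit:
move_arm(rows="0 0 0.005 0 0 0 1;0 0 0.005 0 0 0 1;0 0 0.005 0 0 0 1;0 0 0.005 0 0 0 1")

```text
clock: 14.83
eef_pos: [487.5, 244.3, 108.9]
tool_rot: [3.141, -0.526, 3.127]
force: [-0.6, -0.3, -1.2]
width: 64.2
gripper_force: 66.5
```

```bash
python3 st.py 105 0 0
```

```text
deck pos [105.3    0.31   1.4 ] F [-0.05  0.31 -1.3 ] rot err [0.0004 0.0027 0.0001] w 64.2 t 14.8333
 shift [-0.001   0.001   0.0047] turn [ 0.0002 -0.0017  0.0002]
```

Emit:
move_arm(rows="0 0 0.004 0 -0.001 0 1;0 0 0.004 0 -0.001 0 1;0 0 0.004 0 -0.001 0 1;0 0 0.004 0 -0.001 0 1")

```text
clock: 15.17
eef_pos: [487.2, 244.3, 108.0]
tool_rot: [3.141, -0.524, 3.127]
force: [1.2, 0.1, 1.0]
width: 64.1
gripper_force: 66.6
```

Emit:
move_arm(rows="0 0 0.004 0 0 0 1;0 0 0.004 0 0 0 1;0 0 0.004 0 0 0 1;0 0 0.004 0 0 0 1")

```text
clock: 15.5
eef_pos: [487.2, 244.4, 107.9]
tool_rot: [3.14, -0.523, 3.127]
force: [2.2, -0.7, 6.1]
width: 64.0
gripper_force: 67.1
```

```bash
python3 st.py 105 0 0
```

```text
deck pos [105.07   0.26   0.38] F [1.14 0.67 6.37] rot err [ 0.0011 -0.0006 -0.0003] w 64.0 t 15.5
 shift [-0.0002  0.0009  0.0013] turn [0.0007 0.0004 0.0002]
```

Contact on the slab at 6 N. I'll ease off 0.6 mm and slide down toward the stop.

Emit:
move_arm(rows="-0.005 0 -0.002 0 0 0 1;-0.012 0 -0.002 0 0 0 1;-0.02 0 -0.002 0 0 0 1;-0.027 0 -0.002 0 0 0 1;-0.033 0 -0.002 0 0 0 1;-0.033 0 -0.002 0 0 0 1")

```text
clock: 16.0
eef_pos: [495.4, 244.7, 103.1]
tool_rot: [3.14, -0.525, 3.128]
force: [1.4, 0.6, 8.2]
width: 64.3
gripper_force: 67.1
```

```bash
python3 st.py 95 0 0
```

```text
deck pos [95.59 -0.2   0.38] F [ 2.93 -0.65  7.77] rot err [0.0015 0.0012 0.    ] w 64.3 t 16.0
 shift [-0.002  -0.0007  0.0013] turn [ 0.0008 -0.0008  0.0005]
```

Emit:
move_arm(rows="-0.004 -0.001 -0.002 0 0 0 1;-0.008 -0.001 -0.002 0 0 0 1;-0.012 -0.001 -0.002 0 0 0 1;-0.012 -0.001 -0.002 0 0 0 1")

```text
clock: 16.33
eef_pos: [498.7, 244.1, 101.3]
tool_rot: [3.141, -0.525, 3.128]
force: [0.6, -0.2, 4.9]
width: 64.2
gripper_force: 66.9
```

Emit:
move_arm(rows="-0.003 0 0 0 0 0 1;-0.006 0 0 0 0 0 1;-0.006 0 0 0 0 0 1")

```text
clock: 16.58
eef_pos: [500.2, 244.0, 100.4]
tool_rot: [3.141, -0.525, 3.128]
force: [0.7, 0.0, 4.8]
width: 64.4
gripper_force: 67.0
```

```bash
python3 st.py 90 0 0
```

```text
deck pos [90.06  0.4   0.4 ] F [ 1.85 -0.03  4.53] rot err [0.0008 0.0014 0.0001] w 64.4 t 16.5833
 shift [-0.0002  0.0013  0.0013] turn [ 0.0004 -0.0009  0.0003]
```

Emit:
move_arm(rows="-0.003 0 0 0 0 0 1;-0.005 0 0 0 0 0 1;-0.005 0 0 0 0 0 1")

```text
clock: 16.83
eef_pos: [501.5, 244.0, 99.7]
tool_rot: [3.141, -0.525, 3.128]
force: [0.4, -0.5, 4.3]
width: 64.3
gripper_force: 67.0
```

Emit:
move_arm(rows="-0.003 0 0 0 0 0 1;-0.005 0 0 0 0 0 1;-0.005 0 0 0 0 0 1")

```text
clock: 17.08
eef_pos: [502.8, 243.9, 98.9]
tool_rot: [3.141, -0.525, 3.128]
force: [1.2, 0.5, 5.3]
width: 64.4
gripper_force: 67.0
```

```bash
python3 st.py 86 0 0
```

```text
deck pos [87.11  0.45  0.4 ] F [ 1.64 -0.47  5.2 ] rot err [0.0008 0.0014 0.0001] w 64.4 t 17.0833
 shift [-0.0037  0.0015  0.0013] turn [ 0.0004 -0.0009  0.0003]
```

Emit:
move_arm(rows="-0.003 0 0 0 0 0 1;-0.005 0 0 0 0 0 1;-0.005 0 0 0 0 0 1")

```text
clock: 17.33
eef_pos: [503.0, 244.0, 98.8]
tool_rot: [3.141, -0.527, 3.128]
force: [-1.5, -0.4, 7.8]
width: 63.9
gripper_force: 67.1
```

Emit:
move_arm(rows="-0.003 0 0 0 0 0 1;-0.005 0 0 0 0 0 1;-0.005 0 0 0 0 0 1")

```text
clock: 17.58
eef_pos: [503.0, 244.0, 98.8]
tool_rot: [3.141, -0.531, 3.128]
force: [-4.6, -1.5, 12.1]
width: 64.1
gripper_force: 67.3
```

```bash
python3 st.py 83 0 0
```

```text
deck pos [86.82  0.4   0.39] F [10.02  1.52  8.15] rot err [0.0006 0.007  0.0007] w 64.1 t 17.5833
 shift [-0.0128  0.0013  0.0012] turn [ 0.     -0.0045  0.0005]
```

The stop is felt at x = 86.8 (10 N), consistent with the camera estimate of 12 mm. Ease the push, then let go and back off.

Emit:
move_arm(rows="0.007 0 0 0 0 0 1;0.007 0 0 0 0 0 1;0.007 0 0 0 0 0 1")

```text
clock: 17.83
eef_pos: [503.1, 244.0, 98.7]
tool_rot: [3.141, -0.526, 3.128]
force: [0.1, 0.6, 6.6]
width: 64.2
gripper_force: 67.0
```

```bash
python3 st.py 86 0 0
```

```text
deck pos [86.73  0.39  0.42] F [ 3.26 -0.56  5.75] rot err [0.0007 0.0023 0.0001] w 64.2 t 17.8333
 shift [-0.0025  0.0013  0.0014] turn [ 0.0003 -0.0014  0.0003]
```

Emit:
move_arm(rows="0 0 0 0 0 0 0.5;0 0 0 0 0 0 0;0 0 0 0 0 0 -0.5;0 0 0 0 0 0 -1;0 0 0 0 0 0 -1;0 0 0 0 0 0 -1;0 0 0 0 0 0 -1")

```text
clock: 18.42
eef_pos: [503.4, 243.6, 97.7]
tool_rot: [-3.141, -0.525, 3.127]
force: [-0.1, -0.4, -0.4]
width: 85.8
gripper_force: 0.0
```

Emit:
move_arm(rows="0 0 -0.03 0 0 0 -1;0 0 -0.08 0 0 0 -1;0 0 -0.15 0 0 0 -1;0 0 -0.25 0 0 0 -1;0 0 -0.35 0 0 0 -1;0 0 -0.48 0 0 0 -1;0 0 -0.6 0 0 0 -1;0 0 -0.6 0 0 0 -1;0 0 -0.6 0 0 0 -1")

```text
clock: 19.17
eef_pos: [595.7, 242.3, 256.0]
tool_rot: [3.14, -0.519, 3.127]
force: [-0.5, -0.3, -0.4]
width: 85.3
gripper_force: 0.0
```

Run:
```python
from h import *
p,r,s=pose()
U=down(3.2126)
W=[((556,60,250),U),((555,12.8,60),U)]
for q,o in W: plan(p,r,q,o,np.round(q)); p,r=np.array(q),o
```

```text
[556  60 250] shift [ 0.0974 -0.6096  0.0775] turn [ 0.0153 -0.3304 -0.0535]
[555.  13.  60.] shift [ 0.0145 -0.1567  0.6333] turn [0. 0. 0.]
```

Emit:
move_arm(rows="0.097 -0.1 0.02 0.015 -0.07 -0.01 -1;0.097 -0.2 0.04 0.015 -0.14 -0.02 -1;0.097 -0.33 0.06 0.015 -0.21 -0.03 -1;0.097 -0.46 0.077 0.015 -0.28 -0.04 -1;0.097 -0.61 0.077 0.015 -0.33 -0.054 -1;0.097 -0.61 0.077 0.015 -0.33 -0.054 -1;0.097 -0.61 0.077 0.015 -0.33 -0.054 -1;0.097 -0.61 0.077 0.015 -0.33 -0.054 -1")

```text
clock: 19.83
eef_pos: [553.5, 59.7, 248.4]
tool_rot: [3.141, -0.007, -3.07]
force: [0.3, 1.1, 0.5]
width: 85.3
gripper_force: 0.0
```

Run:
```python
from h import *
from plan2 import dk
from cell import *
import cv2
p,r,s=pose();print(p,s["tool_rot"],s["clock"])
U=down(3.2126)
plan(p,r,(555,12.8,70),U)
for n in("top","side"):
    c=get_image(n); im=c["img"][:,:,::-1]; cv2.imwrite(f"pics/a_{n}.png",im)
    print(n,"pred",proj(c,[dk(x,y,30) for x,y in((11.8,33),(11.8,-33),(161.8,-33),(161.8,33))]).round(1).tolist())
    h=cv2.cvtColor(im,cv2.COLOR_BGR2HSV)
    x0,y0,x1,y1=(200,225,270,345) if n=="top" else(225,130,340,220)
    print((h[y0:y1:12,x0:x1:6,1]).tolist() if 0 else "")
    # old vs new change mask
    old=cv2.imread(f"pics/{n}0.png"); d=(np.abs(im.astype(int)-old).sum(2)>60).astype(np.uint8)
    m=np.zeros_like(d);m[y0:y1,x0:x1]=d[y0:y1,x0:x1]
    m=cv2.morphologyEx(m,cv2.MORPH_OPEN,np.ones((3,3),np.uint8))
    k,l,st,ce=cv2.connectedComponentsWithStats(m);i=1+np.argmax(st[1:,4]);pts=np.argwhere(l==i)[:,::-1]
    print(st[i],cv2.boxPoints(cv2.minAreaRect(pts.astype(np.int32))).round(1).tolist())
```

```text
[553.45011333  59.69847591 248.44855653] [ 3.1411707  -0.0071712  -3.07040048] 19.8333
 shift [ 0.0017 -0.1566  0.5948] turn [ 0.0003 -0.0046  0.0001]
top pred [[251.2, 258.6], [218.7, 258.1], [209.7, 326.3], [245.0, 326.8]]

[ 213  259   39   69 2023] [[212.39999389648438, 325.79998779296875], [218.89999389648438, 256.70001220703125], [251.5, 259.79998779296875], [245.0, 328.79998779296875]]
side pred [[306.6, 194.1], [303.6, 174.8], [238.7, 148.3], [239.2, 167.6]]

[ 239  130   77   65 1954] [[234.89999389648438, 183.1999969482422], [245.0, 119.0999984741211], [317.29998779296875, 130.5], [307.20001220703125, 194.6999969482422]]
```

Run:
```python
import cv2,numpy as np
im=cv2.imread("pics/a_top.png").astype(int);old=cv2.imread("pics/top0.png").astype(int)
for y in(265,280,295,310,320,324,328): print(y,"sat",[int(v) for v in (im[y,200:258].max(1)-im[y,200:258].min(1))])
```

```text
265 sat [64, 67, 64, 65, 63, 63, 64, 65, 60, 64, 66, 61, 63, 63, 63, 62, 62, 61, 62, 69, 76, 78, 75, 72, 72, 67, 63, 64, 67, 61, 64, 59, 57, 57, 58, 61, 65, 64, 62, 58, 61, 62, 64, 68, 68, 65, 60, 59, 60, 60, 67, 62, 48, 45, 73, 75, 48, 51]
280 sat [69, 65, 63, 66, 68, 65, 65, 67, 69, 65, 66, 66, 68, 65, 69, 65, 60, 66, 65, 64, 69, 72, 66, 60, 52, 56, 52, 60, 63, 68, 65, 64, 61, 60, 58, 56, 53, 52, 56, 55, 64, 63, 65, 56, 56, 65, 66, 63, 64, 59, 38, 32, 45, 73, 80, 60, 51, 54]
295 sat [65, 63, 62, 62, 62, 63, 61, 63, 63, 65, 65, 62, 65, 59, 54, 59, 60, 61, 64, 72, 69, 71, 69, 74, 74, 71, 67, 67, 68, 65, 62, 57, 63, 57, 51, 48, 54, 58, 59, 67, 68, 70, 69, 72, 72, 66, 59, 53, 48, 39, 38, 53, 71, 74, 64, 40, 47, 44]
310 sat [64, 60, 64, 62, 64, 63, 63, 64, 63, 62, 64, 60, 54, 62, 62, 65, 69, 73, 73, 71, 71, 68, 72, 71, 73, 67, 60, 55, 59, 65, 65, 66, 65, 61, 54, 57, 62, 70, 74, 73, 74, 63, 59, 61, 60, 62, 53, 38, 32, 26, 43, 62, 70, 71, 59, 46, 47, 49]
320 sat [66, 67, 64, 67, 69, 68, 65, 65, 67, 65, 58, 58, 64, 60, 57, 59, 64, 69, 75, 75, 78, 75, 72, 73, 70, 64, 59, 58, 58, 60, 63, 65, 68, 77, 78, 81, 78, 75, 70, 69, 66, 65, 66, 59, 62, 58, 49, 34, 22, 25, 28, 40, 62, 66, 48, 43, 45, 44]
324 sat [70, 68, 66, 69, 69, 70, 68, 69, 70, 67, 60, 58, 55, 56, 59, 59, 60, 64, 60, 57, 54, 56, 60, 59, 60, 64, 68, 70, 67, 67, 67, 67, 63, 61, 63, 63, 62, 66, 65, 66, 64, 65, 67, 62, 59, 56, 38, 32, 47, 65, 72, 74, 74, 66, 43, 47, 48, 49]
328 sat [70, 69, 71, 69, 70, 70, 69, 64, 63, 59, 61, 60, 58, 47, 51, 53, 54, 56, 54, 59, 57, 57, 54, 55, 59, 62, 60, 64, 62, 62, 57, 59, 58, 56, 60, 55, 57, 60, 61, 60, 60, 57, 57, 57, 59, 57, 40, 41, 68, 75, 73, 72, 76, 65, 45, 47, 49, 53]
```

Emit:
move_arm(rows="0.002 -0.03 0.06 0 -0.004 0 -1;0.002 -0.07 0.16 0 -0.004 0 -1;0.002 -0.1 0.28 0 -0.004 0 -1;0.002 -0.14 0.4 0 -0.004 0 -1;0.002 -0.157 0.5 0 -0.004 0 -1;0.002 -0.157 0.57 0 -0.004 0 -1;0.002 -0.157 0.595 0 -0.004 0 -1;0.002 -0.157 0.595 0 -0.004 0 -1;0.002 -0.157 0.595 0 -0.004 0 -1")

```text
clock: 20.68
eef_pos: [556.8, 14.2, 70.0]
tool_rot: [3.141, 0.0, -3.067]
force: [0.3, 1.1, 0.6]
width: 85.3
gripper_force: 0.0
```

The sheet lies as predicted: its right edge is within about 0.6 px along the whole length. Now grasp the slab.

Emit:
move_arm(rows="0 0.002 0.06 0 0 -0.002 -1;0 0.002 0.12 0 0 -0.002 -1;0 0.002 0.17 0 0 -0.002 -1;0 0.002 0.21 0 0 -0.002 -1;0 0.002 0.235 0 0 -0.002 -1;0 0.002 0.25 0 0 -0.002 -1;0 0.002 0.253 0 0 -0.002 -1;0 0.002 0.253 0 0 -0.002 -1")

```text
clock: 21.35
eef_pos: [556.5, 13.5, -5.4]
tool_rot: [-3.141, 0.001, -3.066]
force: [0.2, 0.0, 0.3]
width: 85.6
gripper_force: 0.0
```

```bash
python3 -c "
from h import *
p,r,s=pose();print(p,s['tool_rot'],s['force'])
plan(p,r,(555,12.8,-6),down(3.2126))"
```

```text
[556.48075622  13.52922132  -5.44719695] [-3.14146713e+00  1.10637968e-03 -3.06573202e+00] [0.20286489 0.00354393 0.33541135]
 shift [ 0.0051 -0.002   0.0018] turn [-0.0001  0.0007  0.0031]
```

Emit:
move_arm(rows="0.003 -0.001 0 0 0 0.002 0;0.003 -0.001 0 0 0 0.002 0;0.003 -0.001 0 0 0 0.002 1;0.003 -0.001 0 0 0 0.002 1;0.003 -0.001 0 0 0 0.002 1;0.003 -0.001 0 0 0 0.002 1;0.003 -0.001 0 0 0 0.002 1;0.003 -0.001 0 0 0 0.002 1")

```text
clock: 22.02
eef_pos: [555.5, 13.1, -4.9]
tool_rot: [-3.142, 0.001, -3.069]
force: [-0.4, -0.7, 5.3]
width: 54.6
gripper_force: 64.8
```

```bash
python3 -c "
from h import *
p,r,s=pose();print(p,s['tool_rot'],s['force'],s['width'],s['gripper_force'])"
```

```text
[555.48176482  13.08204039  -4.9315673 ] [-3.14150590e+00  1.24581809e-03 -3.06904184e+00] [-0.37424916 -0.69490016  5.30713169] 54.56117083639911 64.81576770544052
```

Gripped (width 54.6). Lift gently, then carry.

Emit:
move_arm(rows="0 0 -0.03 0 0 0 1;0 0 -0.08 0 0 0 1;0 0 -0.15 0 0 0 1;0 0 -0.25 0 0 0 1;0 0 -0.36 0 0 0 1;0 0 -0.48 0 0 0 1;0 0 -0.6 0 0 0 1;0 0 -0.7 0 0 0 1;0 0 -0.8 0 0 0 1;0 0 -0.88 0 0 0 1;0 0 -0.88 0 0 0 1;0 0 -0.88 0 0 0 1")

```text
clock: 23.02
eef_pos: [555.2, 13.1, 259.4]
tool_rot: [-3.142, 0.003, -3.069]
force: [-0.4, 0.2, -4.2]
width: 54.8
gripper_force: 64.5
```

Run:
```python
from plan2 import *
p,r,s=pose();print(p,s["tool_rot"],s["force"],s["width"])
W=[((560,240,340),down(3.127)),((575,244,340),T)]
for q,o in W: plan(p,r,q,o,np.round(q)); p,r=np.array(q),o
```

```text
[555.19630941  13.0506742  259.40281277] [-3.14155576e+00  2.70993480e-03 -3.06909728e+00] [-0.40283558  0.21530141 -4.21064085] 54.777364132851325
[560 240 340] shift [-0.0715  0.7533 -0.2685] turn [0.0001 0.0017 0.0554]
[575 244 340] shift [-0.0498  0.0141  0.    ] turn [0.     0.3333 0.    ]
```

Emit:
move_arm(rows="-0.01 0.05 -0.04 0 0 0.01 1;-0.02 0.13 -0.08 0 0 0.02 1;-0.03 0.23 -0.12 0 0 0.03 1;-0.04 0.34 -0.16 0 0.001 0.04 1;-0.05 0.45 -0.2 0 0.001 0.05 1;-0.06 0.56 -0.24 0 0.002 0.055 1;-0.07 0.65 -0.268 0 0.002 0.055 1;-0.0715 0.72 -0.268 0 0.002 0.055 1;-0.0715 0.753 -0.268 0 0.002 0.055 1;-0.0715 0.753 -0.268 0 0.002 0.055 1")

```text
clock: 23.85
eef_pos: [558.0, 242.8, 336.1]
tool_rot: [-3.141, -0.007, 3.133]
force: [0.1, -0.5, -3.9]
width: 54.4
gripper_force: 64.6
```

Emit:
move_arm(rows="-0.01 0.01 0 0 0.03 0 1;-0.02 0.01 0 0 0.08 0 1;-0.03 0.014 0 0 0.14 0 1;-0.04 0.014 0 0 0.2 0 1;-0.05 0.014 0 0 0.26 0 1;-0.05 0.014 0 0 0.31 0 1;-0.05 0.014 0 0 0.333 0 1;-0.05 0.014 0 0 0.333 0 1;-0.05 0.014 0 0 0.333 0 1")

```text
clock: 24.6
eef_pos: [575.7, 241.7, 336.4]
tool_rot: [-3.138, -0.527, 3.123]
force: [-0.8, -0.5, -3.5]
width: 54.5
gripper_force: 64.6
```

```bash
python3 st.py 98 0 80
```

```text
deck pos [142.63   1.64 242.55] F [-1.1   0.51 -3.39] rot err [-0.0028  0.0037 -0.0022] w 54.5 t 24.6
 shift [-0.1507  0.0067  0.5413] turn [-0.0009 -0.0023 -0.0021]
```

Emit:
move_arm(rows="-0.03 0.003 0.05 0 -0.002 -0.001 1;-0.06 0.006 0.13 0 -0.002 -0.002 1;-0.09 0.007 0.23 0 -0.002 -0.002 1;-0.12 0.007 0.33 0 -0.002 -0.002 1;-0.15 0.007 0.42 0 -0.002 -0.002 1;-0.15 0.007 0.49 0 -0.002 -0.002 1;-0.15 0.007 0.53 0 -0.002 -0.002 1;-0.15 0.007 0.54 0 -0.002 -0.002 1;-0.15 0.007 0.54 0 -0.002 -0.002 1")

```text
clock: 25.35
eef_pos: [532.1, 246.2, 176.4]
tool_rot: [3.14, -0.522, 3.131]
force: [0.7, -0.2, -2.9]
width: 54.5
gripper_force: 64.5
```

```bash
python3 st.py 98 0 34
```

```text
deck pos [100.47  -2.26  82.19] F [-2.02  0.18 -2.14] rot err [ 0.001  -0.0015  0.0039] w 54.5 t 25.35
 shift [-0.008  -0.0074  0.1607] turn [-0.0007  0.0009  0.0024]
```

Emit:
move_arm(rows="-0.004 -0.004 0.03 0 0 0.001 1;-0.004 -0.004 0.07 0 0 0.001 1;-0.004 -0.004 0.11 0 0 0.001 1;-0.004 -0.004 0.14 0 0 0.001 1;-0.004 -0.004 0.15 0 0 0.001 1;-0.004 -0.004 0.157 0 0 0.001 1;-0.004 -0.004 0.157 0 0 0.001 1;-0.004 -0.004 0.157 0 0 0.001 1")

```text
clock: 26.02
eef_pos: [510.9, 245.8, 134.8]
tool_rot: [3.141, -0.521, 3.13]
force: [0.5, -0.4, -3.5]
width: 54.5
gripper_force: 64.7
```

```bash
python3 st.py 98 0 29
```

```text
deck pos [98.   -1.52 35.58] F [-2.15  0.39 -2.79] rot err [ 0.0009 -0.0023  0.002 ] w 54.5 t 26.0167
 shift [ 0.0001 -0.005   0.0219] turn [-0.0001  0.0015  0.0014]
```

Emit:
move_arm(rows="0 -0.002 0.005 0 0.001 0.001 1;0 -0.004 0.01 0 0.001 0.001 1;0 -0.005 0.015 0 0.0015 0.001 1;0 -0.005 0.02 0 0.0015 0.001 1;0 -0.005 0.02 0 0.0015 0.001 1;0 -0.005 0.02 0 0.0015 0.001 1")

```text
clock: 26.52
eef_pos: [507.1, 244.3, 129.1]
tool_rot: [-3.141, -0.525, 3.128]
force: [-0.5, -0.1, -3.6]
width: 54.4
gripper_force: 64.7
```

Emit:
move_arm(rows="0 0 0.003 0 0 0 1;0 0 0.003 0 0 0 1;0 0 0.003 0 0 0 1")

```text
clock: 26.77
eef_pos: [506.8, 244.3, 128.4]
tool_rot: [-3.141, -0.525, 3.128]
force: [0.1, 1.3, -3.2]
width: 54.4
gripper_force: 64.7
```

```bash
python3 st.py 98 0 26
```

```text
deck pos [9.838e+01 3.000e-02 2.795e+01] F [-1.68 -1.3  -2.74] rot err [-0.0001  0.0015  0.0008] w 54.4 t 26.7667
 shift [-0.0013  0.0001  0.0065] turn [-0.0004 -0.0009  0.0004]
```

Hover-slide toward the stop, to about 2 mm short of the expected contact.

Emit:
move_arm(rows="-0.007 0 0 0 -0.001 0 1;-0.014 0 0 0 -0.001 0 1;-0.021 0 0 0 -0.001 0 1;-0.028 0 0 0 -0.001 0 1;-0.028 0 0 0 -0.001 0 1")

```text
clock: 27.18
eef_pos: [514.4, 244.0, 123.8]
tool_rot: [-3.141, -0.523, 3.127]
force: [0.1, 0.7, -3.2]
width: 54.7
gripper_force: 64.7
```

Emit:
move_arm(rows="0 0 0.003 0 0 0 1;0 0 0.003 0 0 0 1;0 0 0.003 0 0 0 1")

```text
clock: 27.43
eef_pos: [513.4, 244.2, 123.3]
tool_rot: [-3.141, -0.524, 3.128]
force: [-0.3, -0.1, -3.6]
width: 54.4
gripper_force: 64.6
```

Emit:
move_arm(rows="0 0 0.003 0 0 0 1;0 0 0.003 0 0 0 1;0 0 0.003 0 0 0 1")

```text
clock: 27.68
eef_pos: [513.2, 244.2, 122.8]
tool_rot: [-3.141, -0.523, 3.128]
force: [0.9, -0.1, -3.2]
width: 54.5
gripper_force: 64.7
```

```bash
python3 st.py 88 0 26
```

```text
deck pos [9.000e+01 1.000e-02 2.629e+01] F [-2.4   0.07 -2.36] rot err [-0.0001 -0.0003  0.0008] w 54.5 t 27.6833
 shift [-0.0067  0.      0.001 ] turn [-0.0003  0.0002  0.0004]
```

Emit:
move_arm(rows="0 0 0.003 0 0 0 1;0 0 0.003 0 0 0 1;0 0 0.003 0 0 0 1")

```text
clock: 27.93
eef_pos: [513.2, 244.3, 122.7]
tool_rot: [3.141, -0.522, 3.128]
force: [2.3, -1.2, 3.9]
width: 54.2
gripper_force: 65.6
```

Emit:
move_arm(rows="0 0 0.003 0 0 0 1;0 0 0.003 0 0 0 1;0 0 0.003 0 0 0 1")

```text
clock: 28.18
eef_pos: [513.2, 244.3, 122.6]
tool_rot: [3.141, -0.522, 3.128]
force: [3.2, -0.0, 8.3]
width: 54.6
gripper_force: 65.9
```

```bash
python3 st.py 88 0 26
```

```text
deck pos [ 8.994e+01 -3.000e-02  2.617e+01] F [ 1.35 -0.03  8.75] rot err [ 0.0007 -0.002   0.0003] w 54.6 t 28.1833
 shift [-0.0065 -0.0001  0.0006] turn [0.0003 0.0012 0.0004]
```

Slab is on the sheet. Ease, then push home in small steps.

Emit:
move_arm(rows="-0.003 0 -0.002 0 0 0 1;-0.006 0 -0.002 0 0 0 1;-0.006 0 -0.002 0 0 0 1")

```text
clock: 28.43
eef_pos: [514.2, 244.4, 122.1]
tool_rot: [3.141, -0.524, 3.128]
force: [1.4, -0.6, 7.7]
width: 54.5
gripper_force: 65.9
```

Emit:
move_arm(rows="-0.003 0 -0.001 0 0 0 1;-0.005 0 -0.001 0 0 0 1;-0.005 0 -0.001 0 0 0 1")

```text
clock: 28.68
eef_pos: [515.1, 244.5, 121.5]
tool_rot: [3.141, -0.525, 3.128]
force: [-0.5, -0.5, 7.3]
width: 54.6
gripper_force: 65.7
```

```bash
python3 st.py 87 0 26
```

```text
deck pos [87.72 -0.32 26.19] F [4.03 0.49 6.08] rot err [0.0008 0.0011 0.0009] w 54.6 t 28.6833
 shift [-0.0024 -0.0011  0.0006] turn [ 0.0001 -0.0007  0.0007]
```

Emit:
move_arm(rows="-0.004 0 -0.001 0 0 0 1;-0.004 0 -0.001 0 0 0 1;-0.004 0 -0.001 0 0 0 1")

```text
clock: 28.93
eef_pos: [515.2, 244.6, 121.6]
tool_rot: [3.141, -0.527, 3.128]
force: [-1.5, -1.1, 9.4]
width: 54.6
gripper_force: 65.7
```

```bash
python3 st.py 87 0 26
```

```text
deck pos [87.7  -0.33 26.24] F [6.   1.15 7.42] rot err [0.0005 0.0037 0.0012] w 54.6 t 28.9333
 shift [-0.0024 -0.0011  0.0008] turn [-0.0001 -0.0023  0.0008]
```

Stop felt at x = 87.7. Push a bit harder and hold.

Emit:
move_arm(rows="-0.003 0 -0.001 0 0 0 1;-0.006 0 -0.001 0 0 0 1;-0.006 0 -0.001 0 0 0 1;-0.006 0 -0.001 0 0 0 1;-0.006 0 -0.001 0 0 0 1;-0.006 0 -0.001 0 0 0 1")

```text
clock: 29.43
eef_pos: [515.1, 244.6, 121.6]
tool_rot: [3.141, -0.531, 3.129]
force: [-5.5, -0.6, 12.5]
width: 54.7
gripper_force: 65.8
```

```bash
python3 st.py 87 0 26
```

```text
deck pos [87.74 -0.34 26.24] F [11.04  0.7   8.11] rot err [0.0002 0.0076 0.0016] w 54.7 t 29.4333
 shift [-0.0025 -0.0011  0.0008] turn [-0.0005 -0.0049  0.0009]
```

Emit:
move_arm(rows="-0.003 0 0 0 0 0 1;-0.003 0 0 0 0 0 1;-0.003 0 0 0 0 0 1;-0.003 0 0 0 0 0 1;-0.003 0 0 0 0 0 1")

```text
clock: 29.85
eef_pos: [515.1, 244.6, 121.6]
tool_rot: [3.142, -0.533, 3.129]
force: [-7.5, -2.0, 14.1]
width: 54.4
gripper_force: 65.9
```

Emit:
move_arm(rows="0.005 0 0 0 0 0 1;0.012 0 0 0 0 0 1;0.012 0 0 0 0 0 1")

```text
clock: 30.1
eef_pos: [515.2, 244.5, 121.5]
tool_rot: [3.141, -0.525, 3.128]
force: [-1.1, 0.4, 6.8]
width: 54.6
gripper_force: 65.5
```

```bash
python3 st.py 87 0 26
```

```text
deck pos [87.66 -0.33 26.22] F [ 4.38 -0.41  5.3 ] rot err [0.0004 0.0015 0.001 ] w 54.6 t 30.1
 shift [-0.0022 -0.0011  0.0007] turn [-0.0001 -0.001   0.0007]
```

Let go and withdraw square off the deck.

Emit:
move_arm(rows="0 0 0 0 0 0 0.5;0 0 0 0 0 0 0;0 0 0 0 0 0 -0.5;0 0 0 0 0 0 -1;0 0 0 0 0 0 -1;0 0 0 0 0 0 -1;0 0 0 0 0 0 -1")

```text
clock: 30.68
eef_pos: [516.1, 244.1, 120.2]
tool_rot: [-3.141, -0.524, 3.128]
force: [-0.2, 0.2, -0.0]
width: 85.6
gripper_force: 0.0
```

Emit:
move_arm(rows="0 0 -0.03 0 0 0 -1;0 0 -0.08 0 0 0 -1;0 0 -0.15 0 0 0 -1;0 0 -0.25 0 0 0 -1;0 0 -0.35 0 0 0 -1;0 0 -0.48 0 0 0 -1;0 0 -0.5 0 0 0 -1;0 0 -0.5 0 0 0 -1;0 0 -0.5 0 0 0 -1")

```text
clock: 31.43
eef_pos: [591.0, 243.0, 250.2]
tool_rot: [-3.141, -0.524, 3.128]
force: [-0.9, -0.3, -0.7]
width: 85.4
gripper_force: 0.0
```

Emit:
move_arm(rows="0 -0.12 0 0 -0.07 0 -1;0 -0.24 0 0 -0.14 0 -1;0 -0.36 0 0 -0.21 0 -1;0 -0.5 0 0 -0.28 0 -1;0 -0.62 0 0 -0.333 0 -1;0 -0.75 0 0 -0.333 0 -1;0 -0.85 0 0 -0.333 0 -1;0 -0.85 0 0 -0.333 0 -1;0 -0.85 0 0 -0.333 0 -1")

```text
clock: 32.18
eef_pos: [585.6, -14.1, 249.4]
tool_rot: [-3.141, -0.004, 3.124]
force: [0.7, -0.1, -1.0]
width: 85.3
gripper_force: 0.0
```

Run:
```python
from plan2 import *
from cell import *
import cv2
p,r,s=pose();print(p,s["clock"],s["force"])
for n in("top","side"):
    c=get_image(n);im=c["img"][:,:,::-1];cv2.imwrite(f"pics/z_{n}.png",im)
    print(n,"slab top pred",proj(c,[dk(x,y,54) for x,y in((12,28),(12,-28),(162,-28),(162,28))]).round(1).tolist())
    g=im.astype(int);m=((g.max(2)-g.min(2)<35)&(g.mean(2)>85)).astype(np.uint8)
    x0,y0,x1,y1=(195,225,275,345) if n=="top" else(215,110,340,215)
    k=np.zeros_like(m);k[y0:y1,x0:x1]=m[y0:y1,x0:x1];k=cv2.morphologyEx(k,cv2.MORPH_CLOSE,np.ones((5,5),np.uint8));k=cv2.morphologyEx(k,cv2.MORPH_OPEN,np.ones((5,5),np.uint8))
    q,l,st,_=cv2.connectedComponentsWithStats(k);i=1+np.argmax(st[1:,4]);print(st[i],cv2.boxPoints(cv2.minAreaRect(np.argwhere(l==i)[:,::-1].astype(np.int32))).round(1).tolist())
    if n=="top":
        for y in(265,280,295,310,322): w=np.where(l[y]==i)[0];print(y,w.min(),w.max())
```

```text
[585.63381687 -14.05990358 249.39965958] 32.1833 [ 0.67531067 -0.05554835 -0.98351234]
top slab top pred [[247.6, 252.3], [219.5, 251.9], [210.4, 321.0], [240.9, 321.4]]
[ 211  252   37   76 2286] [[210.1999969482422, 325.79998779296875], [216.8000030517578, 249.5], [248.39999389648438, 252.1999969482422], [241.8000030517578, 328.5]]
265 218 247
280 216 246
295 214 244
310 212 242
322 211 242
side slab top pred [[312.1, 184.0], [309.3, 167.8], [243.9, 140.6], [244.5, 156.8]]
[ 241  142   73   48 1836] [[235.0, 164.89999389648438], [243.89999389648438, 139.8000030517578], [318.8999938964844, 166.60000610351562], [309.8999938964844, 191.60000610351562]]
```

The slab's edges match the prediction within 1 px all along, so I'm handing in.

```bash
python3 -c "
from cell import *
print(finish_job())"
```

```text
the job is handed in; nothing more can be done
None
```

I handed the job in at about 32 s: the cork sheet and then the upper slab are laid on the lower slab, each felt against the blue stop and let go, and my last camera check had the upper slab within about 1 px of its planned place; the verdict was not reported back.

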